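# Set the bench air regulator and lock it

## Task

Set the air console on the bench to its working pressure: turn the black ribbed regulator knob on the sloping panel until the gauge's black pointer stands at the red set hand, then pull the knob straight out until it snaps into its locked position, and let go of it. The knob must still be pushed in while you set the pressure, and the things standing round the console must stay where they are.

Things in the scene. Friction and masses are not known exactly. Their poses are not given: they have to be found in the camera images.
- console: Grey sloped-front air console, 270 wide (y) x 150 deep (x) x 120 mm high, fixed. Origin: centre of its underside; -x is its front, z up. The normal of its sloping aluminium panel leans 28 degrees from vertical towards the front. On it, seen from the front: gauge on the left (+y), knob on the right (-y), 126 mm apart.
- knob_grip (a point): Point fixed to the panel, on the axis of the black ribbed knob, in the middle of the pushed-in grip: a cylinder 49 mm in diameter that reaches 20 mm beyond this point and 24 mm below it. The panel lies 34 mm below this point, with a nut 45 mm wide and 8 mm high under the knob. z points along the axis out of the panel, x up the slope, y left.
- knob_turn (a joint): Turning of the knob, rad, 0 to 3.7; grows clockwise as seen from in front of the knob (about -z of knob_grip). Friction torque about 0.06 N m; it stays where it is left. Pulled out, a toothed lock holds it against any moderate twist: it drops into the nearest of its notches, which lie every 6 degrees, so pulling may turn it by up to 3 degrees.
- knob_pull (a joint): How far the knob is pulled out along its axis, m: 0 pushed in (free to turn), about 0.009 pulled out (locked). A spring detent resists with about 7 N at first, falling to nothing at half travel, then it pushes the knob on out and keeps it there. An orange collar shows under a knob that is out.
- pointer (a joint): Angle of the gauge's black pointer, rad, clockwise from the zero of the scale, which is at the lower left. Driven by the knob: 1.25 rad per rad of knob_turn.
- set_hand (a joint): Angle of the red set hand (red line with a red flag at its end), rad, counted like the pointer's. Equal to the pointer's angle when the pointer stands at it. It stays put. The pointer always starts below it.
- gauge_centre (a point): Centre of the gauge's face (bezel 99 mm diameter, stands 14 mm off the panel; white face with 30 small divisions of 0.157 rad over 270 degrees). Axes: z out of the panel, x up the slope, y to the left.
- pointer_mark (a point): Point on the pointer near its tip, 32 mm from its pivot.
- red_mark (a point): Point on the red set hand, 32 mm from its pivot; coincides with pointer_mark when the pointer stands at the red hand.
- sample_jar_2: Jar with blue cap, 56 mm wide, 82 mm high, left of the console; bystander. Origin centre of underside.
- sample_jar_4: Jar with black cap, 60 mm wide, 95 mm high, left of the console; bystander. Origin centre of underside.
- beaker_1: White plastic beaker, 76 mm wide, 85 mm high, left of the console; bystander. Origin centre of underside.
- bench_timer: White bench timer lying flat, 62 x 66 x 19 mm, right of the console; bystander. Origin centre of underside.
- brush: Flat wooden brush lying, 175 mm long, left of the console; bystander. Origin centre of underside.
- marker_2: Red and white marker pen lying well left of the console, 136 mm long; bystander. Origin centre of underside.
- fuse_box: Small orange carton, 30 x 46 x 16 mm, right of the console; bystander. Origin centre of underside.

How it is judged:
By the outcome, as a careful person would: the job done as asked, in the order asked, and still so for the second after the job is handed in, with the robot touching nothing.
It also fails if it takes over 40 s, if anything falls off the work surface, if the arm or the gripper's body presses on something with over 40 N, if the wrist force passes 120 N, or if a joint passes its speed limit or range.

## Robot

A 7-joint arm with a two-finger parallel gripper is mounted at the origin on a cart in front of the work surface, level with it; the furniture and walls round the work are solid. World frame = base frame: x ahead of the robot, y to its left, z up, the work surface at z = 0. Lengths are in m, angles in rad, forces in N, time in s.
With the tool pointing down it reaches from about 0.425 to 0.925 m from the base axis. Payload 6.8 kg.
Tool frame: the origin (TCP) lies at the very end of the fingers, on their centre line; the grasp point (between the pads) lies 19 mm behind it; z points along the fingers, y is the line along which they close (so a half turn about z gives the same grasp; the last joint's range is limited). The gripper opens to 85 mm and grips with 20 to 120 N. Pads are 22 mm wide; open, the fingers measure 114 mm over their backs; the gripper's body (76 mm by 85 mm) begins 54 mm behind the grasp point. The pads swing forward as they close: fully open they stand 13 mm farther back than shut.
Start: joints at [1.026, 0.477, 0.022, 1.555, -0.011, 1.109, -0.083], TCP at [0.286, -0.612, 0.231] pointing down, gripper open.
Joint ranges: [-2.96, 2.96], [-0.34, 2.1], [-1.41, 1.46], [0.24, 2.44], [-1.37, 4.51], [0.17, 1.92], [-2.96, 2.96]. Speed limits (rad/s): [2.39, 2.39, 3.14, 3.14, 3.14, 3.14, 3.14].

## Interface

Orientations are given as a unit quaternion [w, x, y, z].
In Python, from station import bot, camrig, get_obs gives the robot as it stands (bot), with the cameras (camrig) and the readings as plain functions.
- The arm moves only by the tool inch_along, called after ">>>" by a JSON object that holds its "api" and its "payload", one argument or row to a line. Schema: {"type":"object","properties":{"rows":{"type":"object","properties":{"sx":{"type":"array","items":{"type":"number"},"minItems":1,"maxItems":20},"sy":{"type":"array","items":{"type":"number"},"minItems":1,"maxItems":20},"sz":{"type":"array","items":{"type":"number"},"minItems":1,"maxItems":20},"turn":{"type":"array","items":{"type":"number"},"minItems":1,"maxItems":20},"aperture":{"type":"array","items":{"type":"number"},"minItems":1,"maxItems":20}},"additionalProperties":false,"required":["sx","sy","sz","turn","aperture"]},"grip_n":{"type":"number"},"only":{"type":"string"},"quiet":{"type":"boolean"},"lines":{"type":"string"}},"required":["rows"],"additionalProperties":false}. rows is an object with one list for each field, all of the same length, 1 to 20, a row being the entries at one place: sx, sy, sz (the shift in shares of the most that a row can go, 1 being 50 mm), turn (a turn about the tool's z in units of 0.2 rad), aperture (the opening from 0.0 (shut) to 1.0 (fully open)); each row shifts and turns the commanded pose from where the row before left it, along the tool's axes as they then stand; what a row does not reach is not made up. A row lasts 1/10 s, in which the tool goes at most 0.05 m and 0.15 rad, less where a joint would pass 70% of its speed; a pose out of reach is approached as far as the arm can. The fingers move at their own pace and stop on an object; grip_n is the grip in N (left out, the last holds). Time passes only in rows, so rows that do not move let the fingers close. The tool returns the time, the measured TCP pose, the force, the opening and the grip force at its end. only (a regular expression) keeps the lines of the reply that match it, lines (a string "A,B") keeps lines A to B, and quiet returns only ok. Input that does not fit is refused with a message, and nothing moves.
- get_obs(): the state, without advancing time (a new reading comes with each control period).
- camrig.read_camera(name): name is "scene" or "top" or "wrist"; returns the picture (420x560x3 uint8, blue, green, red); there is no depth.
- camrig.camera_info(name): a dict with "vertical_fov" (degrees; the focal length in pixels is half the picture's height over the tangent of half this angle, whatever the lens; pixels are square), "cx", "cy" (the principal point, pixels), "view" (4x4, takes a point from world to camera coordinates); the wrist camera has in their place "hand_eye" (4x4, takes a point from camera to tool coordinates, whose origin is the TCP and whose axes are the flange's). Camera axes: x right, y up, looking along -z (the intrinsics and any distortion apply to the point x, -y, -z); pixel columns grow to the right and rows downward; lengths in m; the calibration is good to about 2 mm. A picture is of the moment at which its call begins: read the wrist's pose just before it. camera_info takes no time and is no camera call.
- bot.hand_in(): hands the job in; it is judged then, once.
The state is a dict: "t": time; "q": joint angles; "joint_vel": joint speeds; "joint_torque": joint torques, N m; "eef_pos": TCP position; "tool_rot": TCP orientation; "contact_force": force on the tool from outside, world axes, zero at the start; "torque": the same for the moment, N m; "gripper_width": opening from 0.0 (shut) to 1.0 (fully open); "grasp_force": force on a finger pad.
Only numpy, scipy, OpenCV 4.12 (cv2) and the standard library are available. Lean on these libraries where they do the work, as an engineer would, in place of code of your own. Each camera call takes 0.05 s, during which the arm holds its last target. There are 200 camera calls.

## Working session

There is one attempt and no reset: what is moved stays moved. The work goes in short steps, Python scripts to look and compute and a tool call to move; the robot and the scene stay as the last step left them, time stands still between calls to the robot, and variables do not carry over. Pictures are saved under pics/ and viewed, at most 10 in all, crops included, and the job is handed in when it is done.

```bash
ls; mkdir -p pics; python3 - <<'E'
from station import bot, camrig, get_obs
import cv2,json
o=get_obs(); print(o)
for n in("scene","top","wrist"):
    cv2.imwrite(f"pics/{n}0.png",camrig.read_camera(n)); print(n,camrig.camera_info(n))
import numpy as np
a=[cv2.imread(f"pics/{n}0.png") for n in("scene","top")]
cv2.imwrite("pics/a.png",cv2.resize(np.vstack(a),(560,840)) [:,:])
E
```

```text
pics
station.py
{'t': 0.0, 'q': array([ 1.02590123,  0.47781771,  0.02230016,  1.55643117, -0.01149073,
        1.10931726, -0.0831221 ]), 'joint_vel': array([-1.11739474e-03,  2.21565981e-04, -1.50173591e-03, -8.93783490e-04,
        2.75797063e-04,  2.38153968e-05,  6.18835732e-04]), 'joint_torque': array([-9.80724035e-04, -5.96456945e+01,  1.60768602e+00, -2.81200325e+01,
        1.24619779e-02,  9.22837498e-03, -5.65417895e-05]), 'eef_pos': array([ 0.28530764, -0.61108827,  0.23032171]), 'tool_rot': array([-8.84973224e-04,  9.76241257e-01,  2.16684463e-01, -2.61973682e-04]), 'contact_force': array([0.17541232, 0.09150544, 0.9372216 ]), 'torque': array([ 0.00935107, -0.01140478,  0.05185902]), 'grasp_force': 0.0, 'gripper_width': 0.9986006059821477}
scene {'vertical_fov': 44.56321325837353, 'cx': 287.4660206078735, 'cy': 210.04699002007004, 'view': array([[-0.64415149, -0.76479847, -0.01233543,  0.37852296],
       [ 0.30437573, -0.27108884,  0.91316278, -0.30071898],
       [-0.70172949,  0.58446055,  0.40740837, -0.70047103],
       [ 0.        ,  0.        ,  0.        ,  1.        ]])}
top {'vertical_fov': 46.19347032961424, 'cx': 282.7289190498041, 'cy': 208.20675354797987, 'view': array([[ 0.02123636, -0.99960262, -0.01853721, -0.00962596],
       [ 0.99798893,  0.02008714,  0.06012162, -0.64119994],
       [-0.05972537, -0.0197767 ,  0.99801892, -1.05014288],
       [ 0.        ,  0.        ,  0.        ,  1.        ]])}
wrist {'vertical_fov': 63.68010375648069, 'cx': 276.31998377547745, 'cy': 204.47049679541325, 'hand_eye': array([[ 1.72363560e-04,  9.65233092e-01,  2.61390606e-01,
         6.66302280e-02],
       [ 9.99999985e-01, -1.60869752e-04, -6.53686422e-05,
         1.17878934e-04],
       [-2.10461345e-05,  2.61390614e-01, -9.65233105e-01,
        -1.42949537e-01],
       [ 0.00000000e+00,  0.00000000e+00,  0.00000000e+00,
         1.00000000e+00]])}
```

View pics/scene0.png

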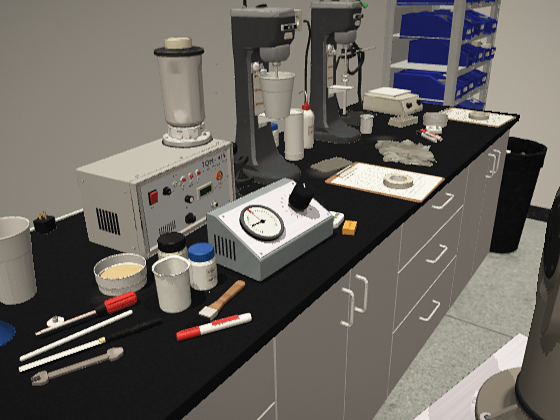

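View pics/top0.png

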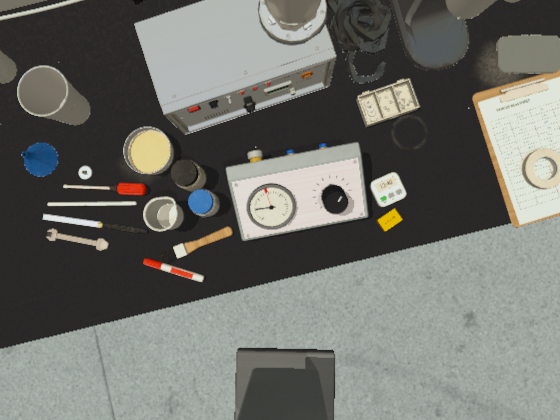

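```bash
python3 - <<'E'
import cv2,numpy as np
s=cv2.imread("pics/scene0.png");t=cv2.imread("pics/top0.png")
A=cv2.resize(s[165:285,200:340],None,fx=2.8,fy=2.8,interpolation=cv2.INTER_CUBIC)  # 392x336
B=cv2.resize(t[135:250,220:375],None,fx=5,fy=5,interpolation=cv2.INTER_CUBIC)
C=cv2.resize(s[165:285,200:340],None,fx=5,fy=5,interpolation=cv2.INTER_CUBIC)
cv2.imwrite("pics/B.png",B);cv2.imwrite("pics/C.png",C)
E
```

```text
(no output)
```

View pics/B.png

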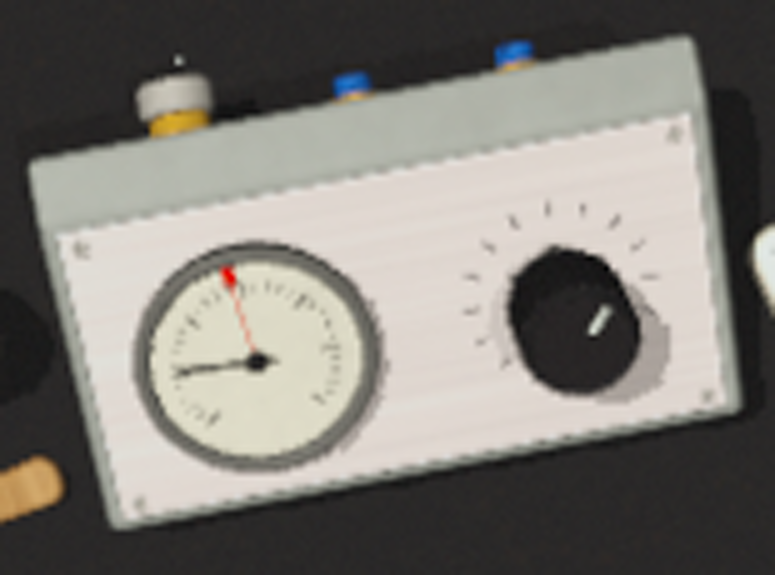

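View pics/C.png

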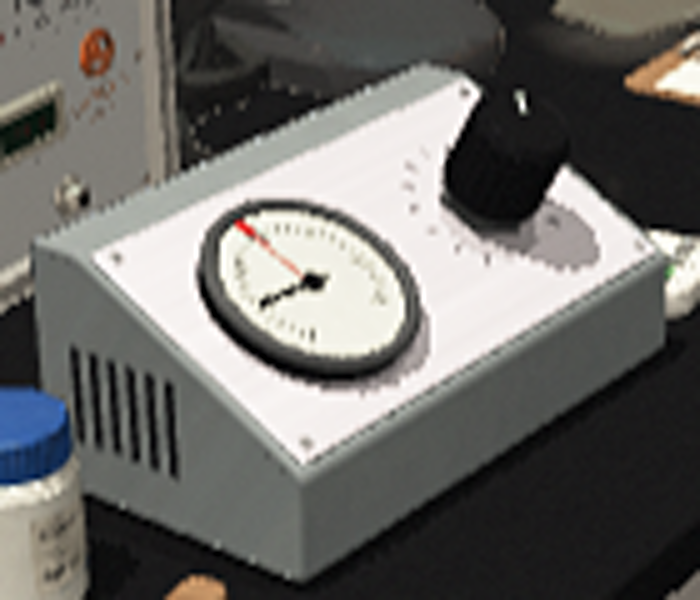

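```bash
cat > h.py <<'E'
import numpy as np, cv2
from station import bot, camrig, get_obs
from scipy.spatial.transform import Rotation as R
def P(n,w=None):
    c=camrig.camera_info(n); f=210/np.tan(np.radians(c["vertical_fov"])/2)
    K=np.array([[f,0,c["cx"]],[0,f,c["cy"]],[0,0,1]])
    if n=="wrist":
        o=w or get_obs(); T=np.eye(4); q=o["tool_rot"]; T[:3,:3]=R.from_quat(q,scalar_first=True).as_matrix(); T[:3,3]=o["eef_pos"]
        V=np.linalg.inv(T@c["hand_eye"])
    else: V=c["view"]
    return K@(np.diag([1,-1,-1,1])@V)[:3]
def proj(P_,X):
    u=P_@np.append(X,1); return u[:2]/u[2]
def tri(Pa,Pb,a,b):
    X=cv2.triangulatePoints(Pa,Pb,np.float64(a).T,np.float64(b).T); return (X[:3]/X[3]).T
E
python3 - <<'E'
from h import *
from scipy.optimize import least_squares
g=lambda p,o:(np.array(p)+.5)/5-.5+o
t=g([(82,249),(675,133),(707,397),(139,503),(258,361)],(220,135))
s=g([(117,258),(464,92),(640,244),(306,442),(313,282)],(200,165))
Pt,Ps=P("top"),P("scene")
X=tri(Pt,Ps,t,s);print(X.round(4))
for i in range(5):print((proj(Pt,X[i])-t[i]).round(2),(proj(Ps,X[i])-s[i]).round(2))
# model: console pose x,y,yaw ; screws rectangle a x b at panel height
c=X[:4].mean(0);n=np.linalg.svd(X[:4]-c)[2][2];n*=np.sign(n[2])
print("n",n,np.degrees(np.arccos(n[2])), "yaw",np.degrees(np.arctan2(-n[1],-n[0])))
ey=(X[0]-X[1]+X[3]-X[2]);yaw=np.arctan2(-ey[0],ey[1]);print("yaw",np.degrees(yaw),np.linalg.norm(X[0]-X[1]),np.linalg.norm(X[0]-X[3]))
print("gauge h",(X[4]-c)@n)
def frame(yaw):
    a=np.radians(28);Rz=R.from_euler('z',yaw).as_matrix()
    n=Rz@[-np.sin(a),0,np.cos(a)];x=Rz@[np.cos(a),0,np.sin(a)];y=Rz@[0,1,0];return x,y,n
x,y,n=frame(yaw)
gp=X[4]-n*((X[4]-c)@n)
k=gp-.126*y; G=k+.034*n
print("gauge on panel rel c",(X[4]-c)@x,(X[4]-c)@y)
print("grip",G,"top",G+.02*n)
im=camrig.read_camera
for nm,Pp,o in(("top",Pt,(220,135)),("scene",Ps,(200,165))):
    for h,r in((.01,.0245),(.054,.0245)):
        pts=[proj(Pp,k+h*n+r*(np.cos(a)*x+np.sin(a)*y)) for a in np.linspace(0,6.28,40)]
        I=cv2.imread(f"pics/{nm}0.png") if h<.02 else I
        p=np.array(pts);print(nm,h,((p.min(0)-o+.5)*5).round(),((p.max(0)-o+.5)*5).round())
E
```

```text
[[ 0.6811  0.0957  0.1165]
 [ 0.7315 -0.1386  0.1164]
 [ 0.6297 -0.16    0.0632]
 [ 0.581   0.0751  0.0626]
 [ 0.639   0.0255  0.0983]]
[-0.17 -0.13] [0.18 0.02]
[0.03 0.02] [-0.03 -0.  ]
[0.09 0.09] [-0.1   0.01]
[-0.03 -0.03] [0.04 0.  ]
[-0.06 -0.05] [0.07 0.  ]
n [-0.45128653 -0.09416583  0.8873969 ] 27.4520560435458 yaw 11.786272284577702
yaw 11.910390715185107 0.23970624876245358 0.11552705046787672
gauge h 0.009788914757287472
gauge on panel rel c -4.0733263475035264e-05 0.05966126666362948
grip [ 0.65385991 -0.10018025  0.11969876] top [ 0.64467262 -0.10211806  0.13735772]
top 0.01 [506. 246.] [626. 359.]
top 0.054 [522. 288.] [647. 404.]
scene 0.01 [442. 151.] [540. 227.]
scene 0.054 [477.  83.] [578. 158.]
```

```bash
cat >> h.py <<'E'
yaw=np.radians(11.9);a_=np.radians(28);Rz=R.from_euler('z',yaw).as_matrix()
n=Rz@[-np.sin(a_),0,np.cos(a_)];x=Rz@[np.cos(a_),0,np.sin(a_)];y=Rz@[0,1,0]
GC=np.array([.639,.0255,.0983]); G=np.array([.6539,-.1002,.1197])
def ang(Pp,px,c=None):
    # pixel on gauge face -> scale angle, about c (pixel of the pivot) 
    def ray(p):
        C=-np.linalg.inv(Pp[:,:3])@Pp[:,3]; d=np.linalg.inv(Pp[:,:3])@[p[0],p[1],1]
        return C+d*((GC-C)@n)/(d@n)
    v=ray(px)-(GC if c is None else ray(c)); return np.arctan2(-(v@y),v@x)+np.radians(135),np.linalg.norm(v)
E
python3 - <<'E'
from h import *
g=lambda p,o:(np.array(p)+.5)/5-.5+o
Pt,Ps=P("top"),P("scene")
for nm,q in(("pt",(180,372)),("red",(228,273)),("redin",(243,317))):print(nm,ang(Pt,g(q,(220,135)),g((258,361),(220,135))))
for nm,q in(("pt",(263,304)),("red",(243,228)),("redin",(272,252))):print(nm,ang(Ps,g(q,(200,165)),g((313,282),(200,165))))
o=get_obs();T=R.from_quat(o["tool_rot"],scalar_first=True).as_matrix();print(o['t'],T.round(3))
E
```

```text
pt (np.float64(0.8370583703714312), np.float64(0.03167704041201892))
red (np.float64(2.2389417253242505), np.float64(0.040149087650683486))
redin (np.float64(2.238941725324248), np.float64(0.020242572300724102))
pt (np.float64(0.8452287503985749), np.float64(0.03030273693447066))
red (np.float64(2.215842656990032), np.float64(0.03905742545790479))
redin (np.float64(2.179068894861921), np.float64(0.02222541123467201))
0.15 [[ 0.906  0.423 -0.001]
 [ 0.423 -0.906  0.001]
 [-0.    -0.001 -1.   ]]
```

Careful with the scale: shifts go in shares of 50 mm and turns go in units of 0.2 rad. That gives: 0.039 m is 0.78, -0.022 m is -0.44, -0.12 rad is -0.6.

>>> {"api": "inch_along", "payload": {
  "rows": {"sx":[0.78,0.78,0.78,0.78,0.78,0.78,0.78,0.78,0.78,0.78,0.78,0.78,0.78,0.78,0,0],"sy":[-0.44,-0.44,-0.44,-0.44,-0.44,-0.44,-0.44,-0.44,-0.44,-0.44,-0.44,-0.44,-0.44,-0.44,0,0],"sz":[0,0,0,0,0,0,0,0,0,0,0,0,0,0,0,0],"turn":[0,0,0,0,0,0,0,0,0,0,0,0,0,-0.6,0,0],"aperture":[1,1,1,1,1,1,1,1,0.9,0.9,0.9,0.9,0.9,0.9,0.9,0.9]},
  "grip_n": 60
}}

```text
t: 1.75
eef_pos: [0.6501, -0.1002, 0.2306]
tool_rot: [-0.0, 0.961, 0.276, -0.0]
contact_force: [-0.6, -2.1, -1.6]
gripper_width: 0.901
grasp_force: 0.0
```

```bash
python3 - <<'E'
from h import *
Pw=P("wrist");I=camrig.read_camera("wrist")
for h in(-.024,.02):
    p=np.int32([[proj(Pw,G+h*n+.0245*(np.cos(a)*x+np.sin(a)*y)) for a in np.linspace(0,6.28,40)]])
    cv2.polylines(I,p,True,(0,255,0),1)
cv2.imwrite("pics/w1.png",I)
T=R.from_quat(get_obs()["tool_rot"],scalar_first=True).as_matrix()
print(T.T@(np.array([.6513,-.1007,.1057])-get_obs()["eef_pos"]))
E
```

```text
[ 0.00249657 -0.00035398  0.12504517]
```

View pics/w1.png

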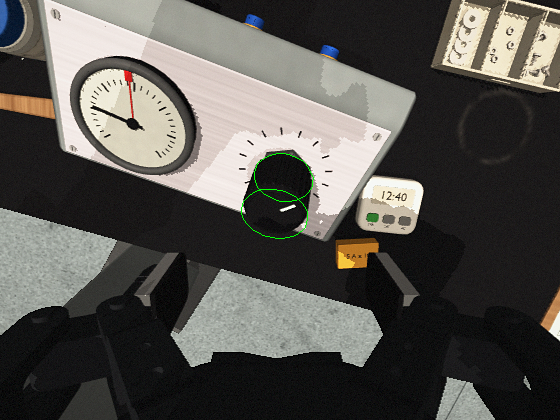

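In the tool's units: 0.04 m is 0.8, 0.03 m is 0.6.

>>> {"api": "inch_along", "payload": {
  "rows": {"sx":[0.05,0,0,0,0,0],"sy":[0,0,0,0,0,0],"sz":[0.8,0.8,0.6,0.3,0,0],"turn":[0,0,0,0,0,0],"aperture":[0.9,0.9,0.9,0.9,0.9,0.9]}
}}

```text
t: 2.4
eef_pos: [0.6528, -0.1013, 0.1076]
tool_rot: [0.0, 0.962, 0.274, 0.001]
contact_force: [0.3, -0.4, 0.3]
gripper_width: 0.899
grasp_force: 0.0
```

>>> {"api": "inch_along", "payload": {
  "rows": {"sx":[0,0,0,0],"sy":[0,0,0,0],"sz":[0,0,0,0],"turn":[0,0,0,0],"aperture":[0,0,0,0]},
  "grip_n": 50
}}

```text
t: 2.8
eef_pos: [0.653, -0.0999, 0.1088]
tool_rot: [0.0, 0.962, 0.275, 0.001]
contact_force: [-3.8, 1.2, 7.8]
gripper_width: 0.571
grasp_force: 49.5
```

In the tool's units: 0.1 rad is 0.5.

>>> {"api": "inch_along", "payload": {
  "rows": {"sx":[0,0,0,0,0,0,0,0],"sy":[0,0,0,0,0,0,0,0],"sz":[0,0,0,0,0,0,0,0],"turn":[0.5,0.5,0.5,0.5,0.5,0.5,0,0],"aperture":[0,0,0,0,0,0,0,0]}
}}

```text
t: 3.6
eef_pos: [0.6537, -0.0959, 0.1079]
tool_rot: [-0.002, 1.0, -0.018, 0.002]
contact_force: [0.3, 5.3, 3.4]
gripper_width: 0.544
grasp_force: 59.4
```

```bash
cat > look.py <<'E'
from h import *
import sys
t=camrig.read_camera("top");s=camrig.read_camera("scene")
A=cv2.resize(t[180:235,240:305],None,fx=7,fy=7,interpolation=cv2.INTER_CUBIC)
B=cv2.resize(s[195:250,230:295],None,fx=5,fy=5,interpolation=cv2.INTER_CUBIC)
C=np.zeros((385,780,3),np.uint8);C[:,:455]=A;C[:275,455:]=B;cv2.imwrite(sys.argv[1],C)
# automatic: dark-hand angle profile by sampling the face
for nm,I in(("top",t),("scene",s)):
    Pp=P(nm);g=cv2.cvtColor(I,cv2.COLOR_BGR2GRAY).astype(np.float32);sat=(I[:,:,2].astype(np.float32)-I[:,:,1])
    th=np.radians(np.arange(0,270,1.));rs=np.linspace(.014,.029,16)
    m=np.float32([[proj(Pp,GC+r*(np.cos(a-np.radians(135))*x-np.sin(a-np.radians(135))*y)) for r in rs] for a in th])
    v=cv2.remap(g+0*sat,m[...,0],m[...,1],1).mean(1);w=cv2.remap(sat,m[...,0],m[...,1],1).mean(1)
    def cen(q):
        q=q-np.median(q);i=q.argmax();k=slice(max(i-12,0),i+13);u=np.clip(q[k]-.25*q[i],0,None);return (u@th[k])/u.sum(),q[i]
    print(nm,"pointer",cen(-v-w),"red",cen(w))
E
python3 look.py pics/l1.png
```

```text
top pointer (np.float64(1.4488658596000459), np.float32(77.94266)) red (np.float64(2.218902201663338), np.float32(33.694))
scene pointer (np.float64(1.4755020703209987), np.float32(121.980835)) red (np.float64(2.2059148114174585), np.float32(46.53363))
```

In the tool's units: -0.003 m is -0.06, -0.13 rad is -0.65.

>>> {"api": "inch_along", "payload": {
  "rows": {"sx":[0,0,0,0,0,0,0,0,0,0],"sy":[0,-0.06,0,0,0,0,0,0,0,0],"sz":[0,0,0,0,0,0,0,0,0,0],"turn":[0,0,0,-0.65,-0.65,-0.65,-0.65,-0.65,0,0],"aperture":[0.85,0.85,0.85,0.85,0.85,0.85,0.85,0.85,0.85,0.85]}
}}

```text
t: 4.7
eef_pos: [0.6522, -0.0976, 0.1062]
tool_rot: [-0.0, 0.955, 0.297, -0.0]
contact_force: [-0.5, -0.1, -0.1]
gripper_width: 0.851
grasp_force: 0.0
```

>>> {"api": "inch_along", "payload": {
  "rows": {"sx":[0,0,0,0],"sy":[0,0,0,0],"sz":[0,0,0,0],"turn":[0,0,0,0],"aperture":[0,0,0,0]}
}}

```text
t: 5.1
eef_pos: [0.6534, -0.0992, 0.1077]
tool_rot: [0.002, 0.955, 0.297, 0.001]
contact_force: [-0.7, -2.9, 4.5]
gripper_width: 0.577
grasp_force: 50.2
```

```bash
python3 look.py pics/l2.png
```

```text
top pointer (np.float64(1.4447228282523437), np.float32(87.87988)) red (np.float64(2.2187232867727156), np.float32(34.438416))
scene pointer (np.float64(1.4624706990123577), np.float32(117.97397)) red (np.float64(2.2004969892666115), np.float32(39.84552))
```

In the tool's units: 0.1 rad is 0.5.

>>> {"api": "inch_along", "payload": {
  "rows": {"sx":[0,0,0,0,0,0,0,0],"sy":[0,0,0,0,0,0,0,0],"sz":[0,0,0,0,0,0,0,0],"turn":[0.5,0.5,0.5,0.5,0.5,0.5,0,0],"aperture":[0,0,0,0,0,0,0,0]}
}}

```text
t: 6.0
eef_pos: [0.6537, -0.096, 0.1071]
tool_rot: [-0.0, 1.0, 0.005, 0.001]
contact_force: [3.7, 0.6, 1.6]
gripper_width: 0.546
grasp_force: 56.0
```

```bash
python3 look.py pics/l3.png
```

```text
top pointer (np.float64(2.0461654812740235), np.float32(79.086945)) red (np.float64(2.211246029085086), np.float32(40.478577))
scene pointer (np.float64(2.079393892063659), np.float32(109.214386)) red (np.float64(2.181405585991171), np.float32(45.925842))
```

In the tool's units: 0.06 rad is 0.3.

>>> {"api": "inch_along", "payload": {
  "rows": {"sx":[0,0,0,0],"sy":[0,0,0,0],"sz":[0,0,0,0],"turn":[0.3,0.3,0,0],"aperture":[0,0,0,0]}
}}

```text
t: 6.5
eef_pos: [0.6531, -0.0955, 0.1076]
tool_rot: [-0.001, 0.998, -0.055, 0.001]
contact_force: [0.9, 2.1, 6.9]
gripper_width: 0.544
grasp_force: 71.3
```

```bash
python3 look.py pics/l4.png
```

```text
top pointer (np.float64(2.1553961468866727), np.float32(77.1503)) red (np.float64(2.218587608314723), np.float32(29.754608))
scene pointer (np.float64(2.20914909359574), np.float32(127.37485)) red (np.float64(3.6072447643150896), np.float32(1.0197754))
```

View pics/l4.png

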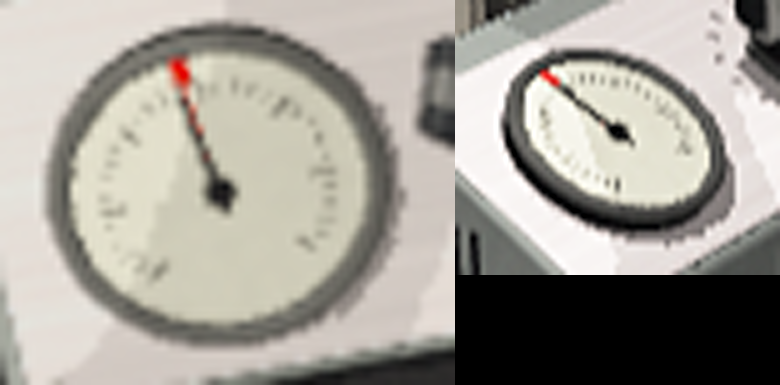

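```bash
python3 - <<'E'
from h import *
Pw=P("wrist");I=camrig.read_camera("wrist");c=proj(Pw,GC);print(c)
for nm in("top","scene"):
    Pp=P(nm);C=-np.linalg.inv(Pp[:,:3])@Pp[:,3]-GC;print(nm,C@x/(C@n),C@y/(C@n))
C=-np.linalg.inv(Pw[:,:3])@Pw[:,3]-GC;print("w",C@x/(C@n),C@y/(C@n))
cv2.imwrite("pics/w2.png",cv2.resize(I[0:300,0:400],None,fx=2,fy=2,interpolation=cv2.INTER_CUBIC))
E
```

```text
[ 43.26741287 304.79796498]
top 0.44516441798302325 -0.032469749268655305
scene -0.5006066150351741 1.0324545730071586
w 1.065853354975092 -1.2895567400267889
```

View pics/w2.png

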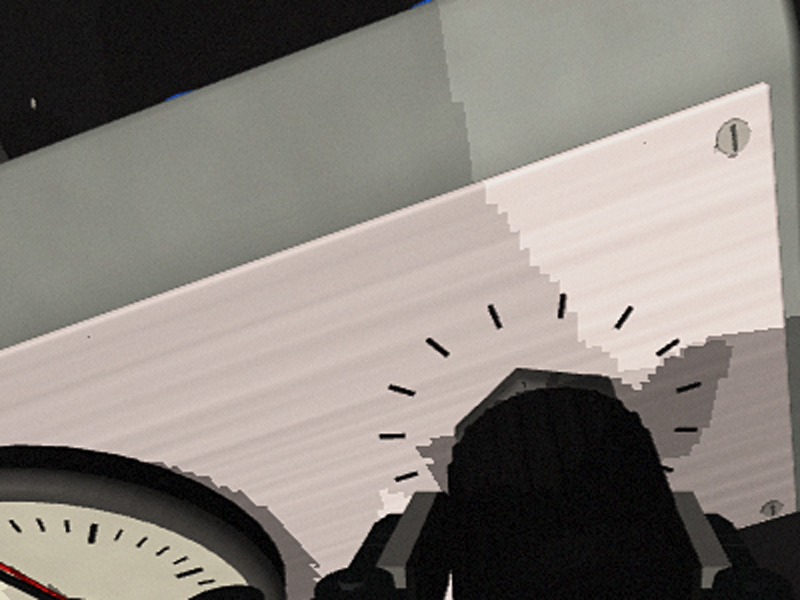

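In the tool's units: 0.05 rad is 0.25.

>>> {"api": "inch_along", "payload": {
  "rows": {"sx":[0,0,0],"sy":[0,0,0],"sz":[0,0,0],"turn":[0.25,0,0],"aperture":[0,0,0]}
}}

```text
t: 6.95
eef_pos: [0.6535, -0.0949, 0.1078]
tool_rot: [-0.001, 0.997, -0.08, 0.001]
contact_force: [0.7, 2.6, 8.0]
gripper_width: 0.546
grasp_force: 72.9
```

```bash
python3 look.py pics/l5.png
```

```text
top pointer (np.float64(2.2200124958622585), np.float32(87.36035)) red (np.float64(0.5765967389700509), np.float32(0.5401306))
scene pointer (np.float64(2.256516322027636), np.float32(126.52307)) red (np.float64(2.18645517799209), np.float32(12.544617))
```

View pics/l5.png

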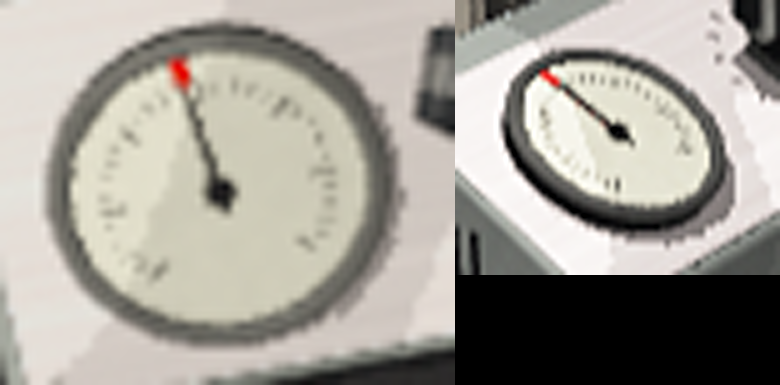

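>>> {"api": "inch_along", "payload": {
  "rows": {"sx":[0,0,0,0,0,0,0,0],"sy":[0,0,0,0,0,0,0,0],"sz":[0,0,0,0,0,0,0,0],"turn":[0,0,0,-0.6,-0.6,-0.6,0,0],"aperture":[0.85,0.85,0.85,0.85,0.85,0.85,0.85,0.85]}
}}

```text
t: 7.85
eef_pos: [0.6518, -0.0974, 0.106]
tool_rot: [-0.0, 0.995, 0.097, -0.0]
contact_force: [-0.3, 0.3, 0.3]
gripper_width: 0.849
grasp_force: 0.0
```

```bash
python3 look.py pics/l6.png
```

```text
top pointer (np.float64(2.2157652166606874), np.float32(80.73541)) red (np.float64(1.8221479860282601), np.float32(0.31469727))
scene pointer (np.float64(2.254218849104935), np.float32(116.27948)) red (np.float64(2.196399821576962), np.float32(12.263275))
```

>>> {"api": "inch_along", "payload": {
  "rows": {"sx":[0,0,0,0],"sy":[0,0,0,0],"sz":[0,0,0,0],"turn":[0,0,0,0],"aperture":[0,0,0,0]},
  "grip_n": 60
}}

```text
t: 8.35
eef_pos: [0.6525, -0.0985, 0.1069]
tool_rot: [0.001, 0.995, 0.098, 0.0]
contact_force: [-1.2, -4.6, 4.5]
gripper_width: 0.546
grasp_force: 61.9
```

```bash
python3 look.py pics/l7.png
```

```text
top pointer (np.float64(2.215517165109908), np.float32(80.47693)) red (np.float64(3.6247908190715954), np.float32(0.36697388))
scene pointer (np.float64(2.254385146860436), np.float32(116.83389)) red (np.float64(2.194278843226806), np.float32(12.394043))
```

>>> {"api": "inch_along", "payload": {
  "rows": {"sx":[-0.024,-0.024,-0.024,-0.024,-0.024,0,0],"sy":[0,0,0,0,0,0,0],"sz":[-0.046,-0.046,-0.046,-0.046,-0.046,0,0],"turn":[0,0,0,0,0,0,0],"aperture":[0,0,0,0,0,0,0]}
}}

```text
t: 9.15
eef_pos: [0.648, -0.0994, 0.1155]
tool_rot: [0.0, 0.995, 0.098, 0.002]
contact_force: [12.3, -5.1, -18.1]
gripper_width: 0.534
grasp_force: 72.5
```

```bash
python3 look.py pics/l8.png
```

```text
top pointer (np.float64(2.2176000220047167), np.float32(83.931244)) red (np.float64(3.6491424758500277), np.float32(0.52459717))
scene pointer (np.float64(2.2579397757410415), np.float32(114.03818)) red (np.float64(2.190349316907232), np.float32(17.150848))
```

In the tool's units: -0.04 m is -0.8, -0.03 m is -0.6.

>>> {"api": "inch_along", "payload": {
  "rows": {"sx":[0.014,0,0,0,0,0,0,-0.8,-0.8,0,0],"sy":[0,0,0,0,0,0,0,0,0,0,0],"sz":[0.026,0,0,0,-0.6,-0.8,-0.8,0,0,0,0],"turn":[0,0,0,0,0,0,0,0,0,0,0],"aperture":[0,0.9,0.9,0.9,0.9,0.9,0.9,0.9,0.9,0.9,0.9]}
}}

```text
t: 10.35
eef_pos: [0.5681, -0.1139, 0.2271]
tool_rot: [0.0, 0.995, 0.098, 0.0]
contact_force: [1.0, 0.4, 0.1]
gripper_width: 0.901
grasp_force: 0.0
```

```bash
python3 look.py pics/l9.png; python3 - <<'E'
from h import *
s=camrig.read_camera("scene");t=camrig.read_camera("top")
A=cv2.resize(s[165:285,200:340],None,fx=4,fy=4,interpolation=cv2.INTER_CUBIC)[:480,:400]
A=cv2.resize(s[170:250,240:340],(400,320),interpolation=cv2.INTER_CUBIC);B=cv2.resize(t[170:250,240:340],(400,320),interpolation=cv2.INTER_CUBIC)
C=np.hstack([A,B]);D=np.hstack([s[145:425],t[145:425]])[:275];C=np.vstack([C,cv2.resize(D,(800,196))]);cv2.imwrite("pics/f.png",C)
E
```

```text
top pointer (np.float64(2.2738003626232843), np.float32(86.30286)) red (np.float64(2.247300150381725), np.float32(1.2131348))
scene pointer (np.float64(2.3082279078084746), np.float32(118.07559)) red (np.float64(2.2072598719508836), np.float32(41.8013))
```

View pics/f.png

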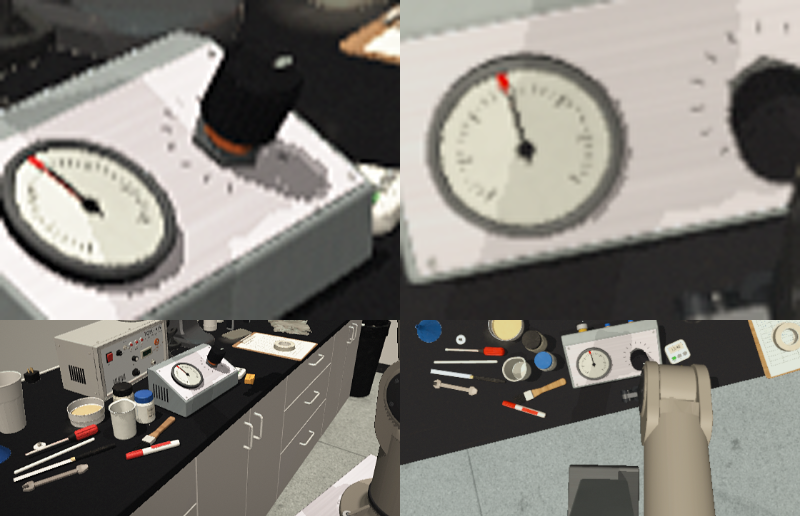

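```bash
python3 -c "
from station import bot, camrig, get_obs
print(bot.hand_in())"
```

```text
the job is handed in; nothing more can be done
None
```

The knob is set, pulled out and locked (orange collar showing), released, and handed in at about 10.5 s; the pointer matched the red hand before the pull, but dropping into the nearest notch left it about 0.05 rad above, and nothing around the console looks moved in the pictures.

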